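Tape the plank from its edge to the cleat and lock the reading

TASK

Take the tape measure off the offcut, hook its end over the free end edge of the clamped plank and, square to that edge, back the case away against its spring until its heel butts the cleat. Keep it hooked and butted and press the case firmly but not hard down on the plank, so that the brake in its sole locks the blade; then let go and leave it standing there with the hook still on the edge, handling plank and cleat gently and leaving the tin, pencil and screwdriver where they are.

Things in the scene. Friction and masses are not known exactly. Their poses are not given: they have to be found in the camera images.
- tape: Tape measure, about 0.35 kg: black case 88 mm long (x), 36 wide (y), 60 high, flat parallel sides to grip; above 44 mm it spans only x = -44 to +30 mm. Origin: middle of the case's underside; +x: the way the blade comes out; z up. Its sole brake sticks out 5 mm below the underside (x = -36 to +41 mm, 28 mm wide); on it the tape stands on the offcut, hook overhanging the offcut's end.
- tape_heel (a point): Point in the middle of the case's flat back end (heel), 44 mm behind the tape's origin, 10 mm above its underside.
- hook (a point): Middle of the inner (case-side) face of the hook, a steel lip 24 mm wide and 2.5 mm thick at the blade's end. The lip's lower end is 4 mm below this point, 16 mm below the case's underside, 11 mm below the free sole. Blade in: this point is at x = +45.5 mm of the tape.
- blade (a joint): How far the steel blade is drawn out of the case, m: 0 = in (start), 0.072 = end of travel; edge to cleat needs 0.030 to 0.061. Spring pull: 3.0 N when in, 4.2 N at 0.06.
- brake (a joint): How far the rubber sole is pressed into the case, m: 0 = free, 0.004 to 0.005 = blade clamped. It is over-centre: it stays out under about 5 N, snaps in once past 0.002 and stays in. Friction at hook and heel takes up part of a push, so push the case down with 15 to 20 N to be sure. It cannot be reset, so do not press the sole before the blade is drawn.
- board: Wooden plank lying on the bench and held there by a clamp at its other end (it cannot move): 270 mm long, 140 mm wide, 38 mm thick. Origin: at the bench, under the middle of its free end edge; +x points out of that edge, the plank runs 270 mm to -x; +z up.
- board_edge (a point): Middle of the plank's free upper end edge (38 mm above the bench), where the hook goes over; axes as the board's.
- cleat: Wooden strip screwed across the plank, square to it: 20 mm thick, 130 mm long, 30 mm high, 120 to 150 mm from the free edge. Origin: foot of the middle of its flat face that looks to the free edge, on the plank's top; +x points from that face to the free edge. The face is the stop for the heel.
- offcut: Fixed dark wooden block 80 x 60 x 40 mm that the tape stands on at the start; origin under its middle.
- tin: Bystander: metal tin, diameter 76 mm, 86 mm high, origin under its middle.
- pencil: Bystander: flat carpenter's pencil 90 x 12 x 7 mm lying on the plank behind the cleat; origin under its middle.
- driver: Bystander: screwdriver lying on the bench beyond the plank.

How it is judged (in metres and radians):
On the way, in this order (a step that is already met when the one before it is completed fails the run):
1. the hook bears on the plank's edge and the blade is drawn out at least 15 mm by it, the brake still free (contact force between blade and board above 1.5 N and value of joint blade above 0.015 m and value of joint brake below 0.002 m), for 0.1 s.
2. the heel butts the cleat with the hook still bearing on the edge and the brake still free (contact force between tape and cleat above 0.5 N and contact force between blade and board above 1.5 N and value of joint brake below 0.002 m), for 0.1 s.
3. the brake is pressed in with the hook on the edge and the heel at the cleat (value of joint brake above 0.003 m and x of hook in the frame of board below 0.003 m and x of tape_heel in the frame of cleat below 0.003 m), for 0.1 s.
At the end, for the whole second after the job is handed in: The tape stands upright, at rest and let go on the plank, brake in by at least 3 mm, blade still drawn: hook over the free edge within 3 mm of it, heel within 4 mm of the cleat, square within 0.08 rad and within 60 mm of the plank's middle line (value of joint brake above 0.003 m and value of joint blade above 0.025 m and x of hook in the frame of board between -0.003 and 0.003 m and z of hook in the frame of board below 0.036 m and y of hook in the frame of board between -0.06 and 0.06 m and x of tape_heel in the frame of cleat between -0.003 and 0.004 m and z of tape in the frame of board below 0.042 m and angle between the x axis of tape and the x axis of board, either way round below 0.08 rad and angle between tape's own z axis and vertical below 0.08 rad and linear speed of tape below 0.01 m/s and velocity of joint blade between -0.005 and 0.005 m/s); the robot touches nothing.
It fails at once if the tape (case, sole or hook) is pressed on the plank with more than 35 N (contact force between tape and board above 35 N).
It fails at once if the tape is pushed against the cleat with more than 25 N (contact force between tape and cleat above 25 N).
It fails at once if the hand touches the plank or cleat with more than 10 N (contact force between any of the arm, the fingers and board above 10 N or contact force between any of the arm, the fingers and cleat above 10 N).
It fails at once if the tin, the pencil or the screwdriver is moved more than 20 mm (distance of any of tin, pencil, driver from where it was at the start of the episode above 0.02 m).
It also fails if it takes over 64 s, if anything falls off the work surface, if the arm or the gripper's body presses on something with over 40 N, if the wrist force passes 120 N, or if a joint passes its speed limit or range.

ROBOT

A 6-joint arm with a two-finger parallel gripper is mounted at the origin on the work surface. World frame = base frame: x ahead of the robot, y to its left, z up, the work surface at z = 0. Lengths are in m, angles in degrees, forces in N, time in s.
With the tool pointing down it reaches from about 0.35 to 0.925 m from the base axis. Payload 6.4 kg.
Tool frame: the origin (TCP) lies midway between the tips of the shut fingers; the grasp point (between the pads) lies bot.hold_point_z behind it (bot.hold_point_z is the distance from the TCP to the grasp point, in m); z points along the fingers, y is the direction in which the jaws open and shut (so a half turn about z gives the same grasp; the last joint's range is limited). The gripper opens to 94 mm and grips with 3 to 60 N. Pads are 16 mm wide; open, the fingers measure 119 mm over their backs; the gripper's body (75 mm by 177 mm) begins 78 mm behind the grasp point.
Start: joints at [58.608, 14.043, 89.255, -0, 76.702, -9.975], TCP at [0.237, 0.605, 0.205] pointing down, gripper open.
Joint ranges: [-179.41, 179.41], [-58.25, 129.5], [7.25, 145.43], [-54.29, 234.29], [11.92, 165.04], [-157.13, 157.13]. Speed limits (degrees/s): [147.25, 147.25, 180, 180, 180, 180].

INTERFACE

Orientations are given as [roll, pitch, yaw] about the fixed x, y, z axes, in that order (R = Rz(yaw) Ry(pitch) Rx(roll)).
In Python, from plant import bot gives the robot as it stands. Calls block until the motion is done:
- bot.goto(position, orientation): joint-space move of the TCP to a pose.
- bot.movel(position, rate=0.15, frame=None, guard=None): straight line of the TCP; frame=None keeps the orientation; rate is the mean speed in m/s. With guard (N) it stops when the force on the tool has changed by that much, and returns True; else False.
- bot.movej(angles): joint-space move.
- bot.set_gripper(opening): opening from 0.0 (shut) to 1.0 (fully open); the grip force is fixed at half the most; returns when the fingers have stopped.
- bot.sleep(seconds).
- bot.solve_ik(position, orientation): joint angles nearest the present ones, or None.
- bot.read_camera(name): name is "scene" or "top" or "wrist"; returns the picture (400x640x3 uint8, red, green, blue); there is no depth.
- bot.camera_params(name): a dict with "vfov" (degrees; the focal length in pixels is half the picture's height over the tangent of half this angle, whatever the lens; pixels are square), "cx", "cy" (the principal point, pixels), "R" (3x3) and "t" (3): a world point X has camera coordinates R X + t. Camera axes: x right, y down, z forward; pixel columns grow to the right and rows downward; lengths in m; the calibration is good to about 2 mm. The wrist camera is an equidistant fisheye: a pixel r from the principal point sees the ray r / f radians off the axis. A picture is of the moment at which its call begins: read the wrist's pose just before it. camera_params takes no time and is no camera call; for the wrist camera it gives the pose at the moment of the call.
A pose or a line that the arm cannot do raises bot.Unreachable and nothing moves.
- bot.close_job(): hands the job in, once; it reports no verdict.
Readings, each from a call of its own:
- bot.get_t(): time.
- bot.get_joint_positions(): joint angles.
- bot.get_qvel(): joint speeds.
- bot.get_effort(): joint torques, N m.
- bot.get_ee_pos(): TCP position.
- bot.get_orientation(): TCP orientation.
- bot.get_contact_force(): force on the tool from outside, world axes, zero at the start.
- bot.get_ft_torque(): the same for the moment, N m.
- bot.get_finger_gap(): opening from 0.0 (shut) to 1.0 (fully open).
Only numpy, scipy, OpenCV 4.12 (cv2) and the standard library are available. Lean on these libraries where they do the work, as an engineer would, in place of code of your own. Each camera call takes 0.05 s, during which the arm holds its last target.

## Working session

There is one attempt and no reset: what is moved stays moved. The work goes in short steps, each a Python script; the robot and the scene stay as the last script left them, time stands still between calls to the robot, and variables do not carry over. Pictures are saved under pics/ and viewed, and the job is handed in when it is done.

```bash
ls; mkdir -p pics
python3 - <<'E'
from plant import bot
import cv2,numpy as np
for n in("scene","top","wrist"):
    p=bot.camera_params(n); im=bot.read_camera(n)
    cv2.imwrite(f"pics/{n}0.png",im[:,:,::-1]); print(n,p)
print(bot.hold_point_z,bot.get_t(),bot.get_orientation(),bot.get_contact_force())
E
```

```text
pics
scene {'vfov': 47.13735999190731, 'cx': 313.00013026354907, 'cy': 194.79695881695957, 'R': array([[-0.81512966,  0.57923312, -0.00725496],
       [ 0.44158872,  0.61322539, -0.65494581],
       [-0.37491738, -0.53706946, -0.75564102]]), 't': array([ 0.46665575, -0.18910197,  1.67525052])}
top {'vfov': 49.644450543694, 'cx': 318.2752460975515, 'cy': 195.83705859882403, 'R': array([[ 0.01033614, -0.99993134,  0.00551995],
       [-0.99830446, -0.01063524, -0.05722845],
       [ 0.05728323, -0.00491907, -0.99834585]]), 't': array([-0.00265511,  0.59536488,  1.08504067])}
wrist {'vfov': 65.70646984690485, 'cx': 317.0634262255369, 'cy': 199.55406709805268, 'R': array([[ 0.36475065,  0.93110353, -0.00178389],
       [ 0.89493747, -0.35005287,  0.27667656],
       [ 0.25699007, -0.10251442, -0.96096145]]), 't': array([-0.6489438 , -0.02881504,  0.39139291])}
0.0188 0.15 [-1.79918503e+02 -1.49299463e-02  1.58582834e+02] [-0.34842746  0.57649513  0.07721324]
```

View pics/scene0.png

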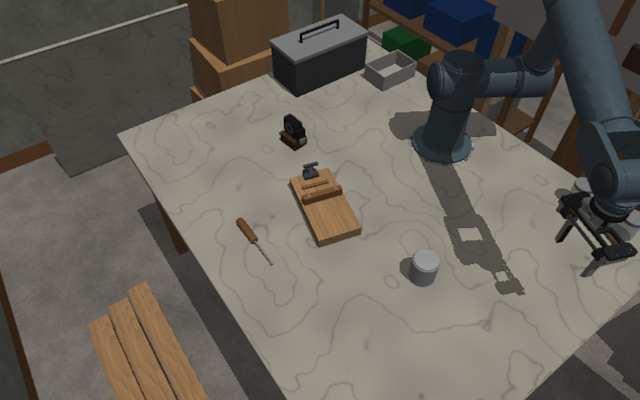

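View pics/top0.png

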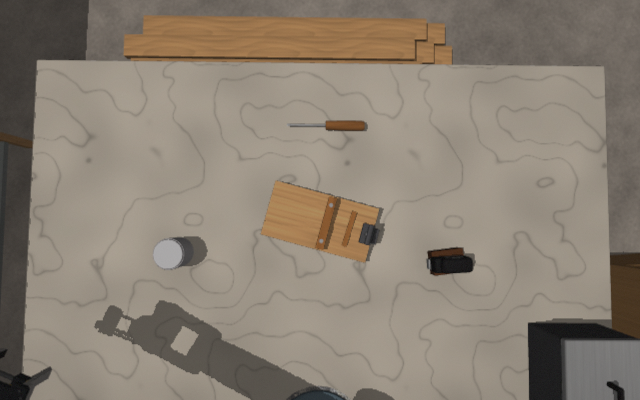

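View pics/wrist0.png

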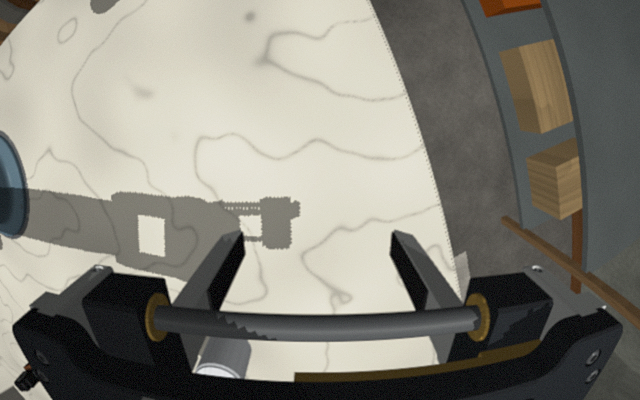

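```bash
cat > h.py <<'E'
import numpy as np,cv2
def ray(p,uv,fish=False):
    f=200/np.tan(np.radians(p['vfov']/2)); d=np.array([uv[0]-p['cx'],uv[1]-p['cy']],float)
    if fish:
        r=np.hypot(*d);th=r/f; v=np.array([*(d/max(r,1e-9)*np.sin(th)),np.cos(th)])
    else: v=np.array([d[0]/f,d[1]/f,1.])
    return -p['R'].T@p['t'], p['R'].T@v
def onz(p,uv,z,fish=False):
    c,v=ray(p,uv,fish); return c+v*(z-c[2])/v[2]
def proj(p,X,fish=False):
    f=200/np.tan(np.radians(p['vfov']/2)); c=p['R']@np.asarray(X,float)+p['t']
    if fish:
        r=np.hypot(c[0],c[1]);th=np.arctan2(r,c[2]); return np.array([p['cx']+f*th*c[0]/r,p['cy']+f*th*c[1]/r])
    return np.array([p['cx']+f*c[0]/c[2],p['cy']+f*c[1]/c[2]])
E
python3 - <<'E'
from h import *
from plant import bot
im=cv2.imread('pics/top0.png'); p=bot.camera_params('top')
a=cv2.resize(im[235:290,400:500],None,fx=7,fy=7,interpolation=cv2.INTER_CUBIC); cv2.imwrite('pics/t1.png',a)
a=cv2.resize(im[170:270,250:390],None,fx=5,fy=5,interpolation=cv2.INTER_CUBIC); cv2.imwrite('pics/t2.png',a)
s=cv2.imread('pics/scene0.png')
a=cv2.resize(s[105:165,255:330],None,fx=8,fy=8,interpolation=cv2.INTER_CUBIC); cv2.imwrite('pics/t3.png',a)
for uv,z in [((278,181),.038),((262,234),.038),((450,255),.07),((382,208),.038),((366,262),.038),((170,253),.086)]: print(uv,onz(p,uv,z))
E
```

```text
(278, 181) [0.63029382 0.10492265 0.038     ]
(262, 234) [0.49764739 0.14260387 0.038     ]
(450, 255) [ 0.4528194  -0.31523852  0.07      ]
(382, 208) [ 0.56541945 -0.15581482  0.038     ]
(366, 262) [ 0.43107153 -0.11635725  0.038     ]
(170, 253) [0.45216522 0.35343606 0.086     ]
```

View pics/t1.png

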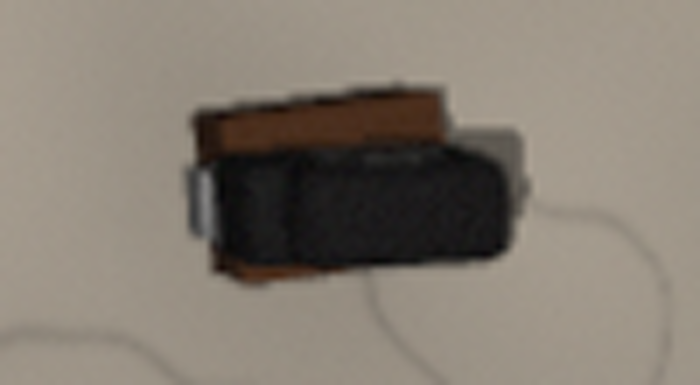

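View pics/t2.png

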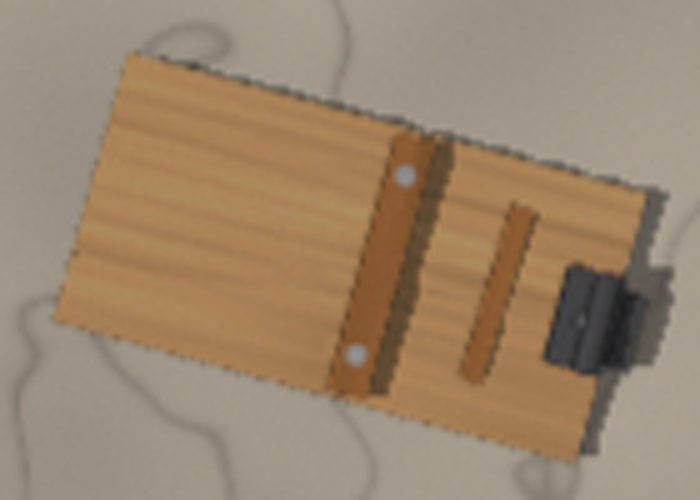

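View pics/t3.png

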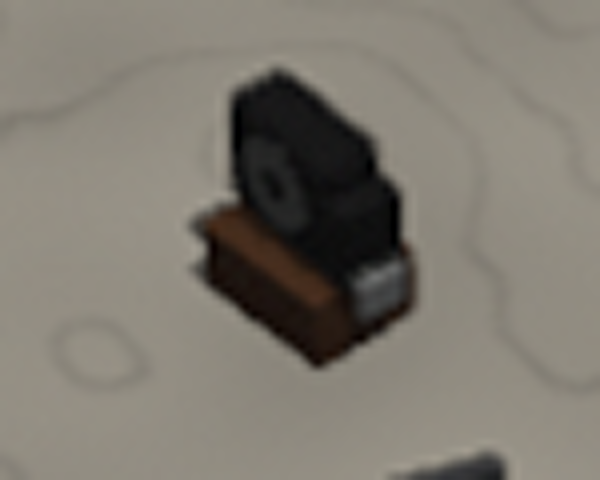

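Run:
```python
from h import *
from plant import bot
for yaw in (90,-90):
    print(yaw,bot.solve_ik([.45,-.31,.3],[180,0,yaw]),bot.solve_ik([.55,.05,.15],[180,0,yaw-14]))
bot.goto([.33,.20,.35],[180,0,90])
bot.goto([.40,-.25,.33],[180,0,90])
p=bot.camera_params('wrist');im=bot.read_camera('wrist');cv2.imwrite('pics/w1.png',im[:,:,::-1])
np.save('pics/w1.npy',p,allow_pickle=True); print(-p['R'].T@p['t'],p['R'][2],bot.get_ee_pos(),bot.get_t(),bot.get_joint_positions())
```

```text
90 [-46.45407638  -3.65776912  98.33999423   0.          85.31777489
 -46.45407638] [-6.56989468e+00  4.30615907e+00  1.06292182e+02 -2.54444375e-14
  6.94016585e+01  7.43010532e+00]
-90 [-4.64540764e+01 -3.65776912e+00  9.83399942e+01 -2.54444375e-14
  8.53177749e+01  1.33545924e+02] None
[ 0.40025923 -0.16854643  0.50853699] [ 4.18275222e-04 -2.77159222e-01 -9.60823912e-01] [ 0.4004393  -0.24916194  0.33018107] 3.4833 [-4.57091575e+01 -1.52853427e+01  1.05490220e+02  9.44960161e-03
  8.97769158e+01 -4.58040269e+01]
```

View pics/w1.png

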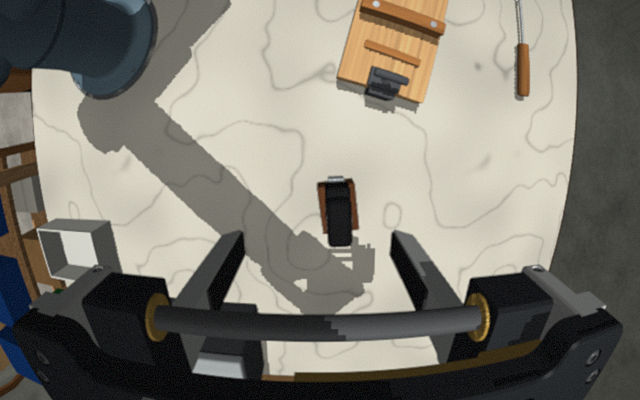

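Run:
```python
from h import *
from plant import bot
def shot(n,pos,yaw):
    bot.goto(pos,[180,0,yaw]); bot.sleep(.3)
    p=bot.camera_params('wrist');im=bot.read_camera('wrist');np.save(f'pics/{n}.npy',p,allow_pickle=True)
    cv2.imwrite(f'pics/{n}.png',im[:,:,::-1]); print(n,-p['R'].T@p['t'],bot.get_ee_pos(),bot.get_t())
shot('w3',[.55,-.04,.2],75.5)
shot('w2',[.45,-.385,.17],90)
```

```text
w3 [0.57031506 0.0374059  0.3789571 ] [ 0.55004923 -0.04064204  0.20037604] 4.95
w2 [ 0.45035158 -0.30369549  0.34852966] [ 0.45031873 -0.38456587  0.17007947] 6.65
```

View pics/w2.png

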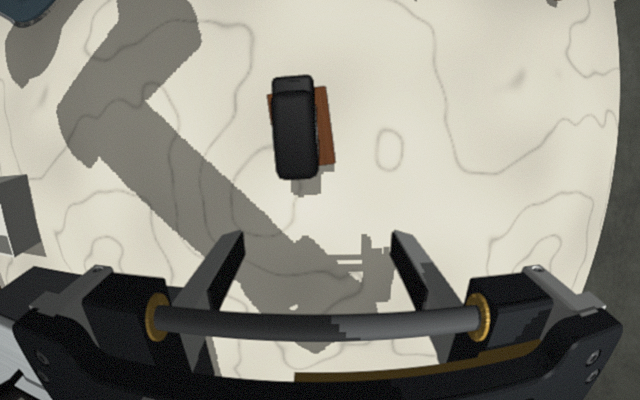

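View pics/w3.png

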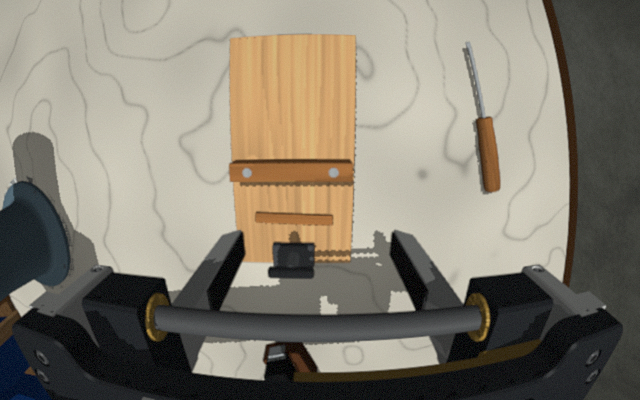

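Run:
```python
from h import *
a=cv2.imread('pics/w2.png')[60:210,240:360]
a=cv2.convertScaleAbs(a,alpha=1.8,beta=25)
cv2.imwrite('pics/z2.png',cv2.resize(a,None,fx=4,fy=4,interpolation=cv2.INTER_CUBIC)[:600])
a=cv2.imread('pics/w3.png')[20:220,210:380]
cv2.imwrite('pics/z3.png',cv2.resize(a,None,fx=3,fy=3,interpolation=cv2.INTER_CUBIC))
```

```text
(no output)
```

View pics/z2.png

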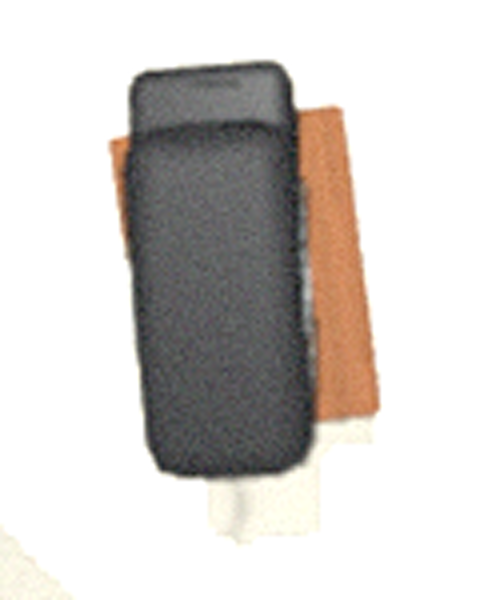

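View pics/z3.png

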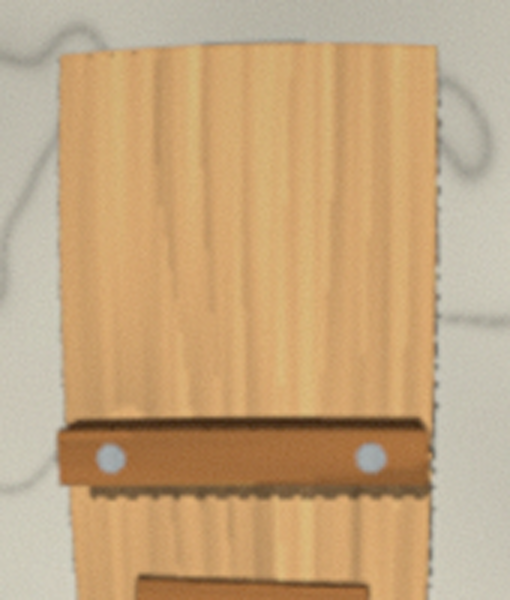

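Run:
```python
from h import *
p=np.load('pics/w2.npy',allow_pickle=True).item()
q=lambda u,v,z:onz(p,(240+u/4-.4,60+v/4-.4),z,True)
for n,u,v,z in [('L1',130,160,.105),('L2',146,430,.105),('R1',297,160,.105),('R2',314,430,.105),('rearL',170,475,.105),('rearR',290,473,.105),('front',210,65,.088),('step',210,128,.104)]:
    print(n,q(u,v,z).round(4))
p=np.load('pics/w3.npy',allow_pickle=True).item()
q=lambda u,v,z:onz(p,(210+u/3-.4,20+v/3-.4),z,True)
for n,u,v,z in [('e1',61,56,.038),('emid',250,43,.038),('e2',437,45,.038),('cl top L',75,431,.068),('cl top m',245,431,.068),('cl top R',415,431,.068),('cl foot L',80,420,.038),('cl foot m',245,419,.038),('cl foot R',415,419,.038),('s1',62,385,.038),('s2',432,385,.038)]: print(n,q(u,v,z).round(4))
```

```text
L1 [ 0.4153 -0.293   0.105 ]
L2 [ 0.4175 -0.347   0.105 ]
R1 [ 0.4478 -0.2935  0.105 ]
R2 [ 0.4512 -0.3471  0.105 ]
rearL [ 0.4222 -0.3562  0.105 ]
rearR [ 0.4464 -0.3559  0.105 ]
front [ 0.4296 -0.2725  0.088 ]
step [ 0.4309 -0.287   0.104 ]
e1 [0.4989 0.147  0.038 ]
emid [0.5674 0.1299 0.038 ]
e2 [0.633  0.1126 0.038 ]
cl top L [0.4749 0.01   0.068 ]
cl top m [ 0.5322 -0.0057  0.068 ]
cl top R [ 0.5881 -0.0202  0.068 ]
cl foot L [0.4688 0.0108 0.038 ]
cl foot m [ 0.5297 -0.0055  0.038 ]
cl foot R [ 0.5908 -0.0214  0.038 ]
s1 [0.466  0.0256 0.038 ]
s2 [ 0.5999 -0.0105  0.038 ]
```

Run:
```python
from h import *
from plant import bot
bot.goto([.4328,-.3145,.19],[180,0,93])
bot.movel([.4328,-.3145,.0525],rate=.08,guard=8) and print('GUARD')
print(bot.get_ee_pos(),bot.get_orientation(),bot.get_contact_force())
bot.set_gripper(.0)
bot.sleep(.2)
print(bot.get_finger_gap()*94,bot.get_contact_force(),bot.get_ee_pos(),bot.get_t())
for n in('wrist','scene'):
    np.save(f'pics/g_{n}.npy',bot.camera_params(n),allow_pickle=True);cv2.imwrite(f'pics/g_{n}.png',bot.read_camera(n)[:,:,::-1])
s=cv2.imread('pics/g_scene.png');cv2.imwrite('pics/gs.png',cv2.resize(s[70:170,230:380],None,fx=5,fy=5,interpolation=cv2.INTER_CUBIC))
```

```text
[ 0.4330731  -0.31479678  0.05298166] [1.79965592e+02 4.39141377e-02 9.29998976e+01] [ 0.44351502 -0.0137416  -0.91151052]
36.105293811939454 [-4.962       0.42496268  3.43804278] [ 0.43235705 -0.31445888  0.05252637] 10.0417
```

View pics/g_wrist.png

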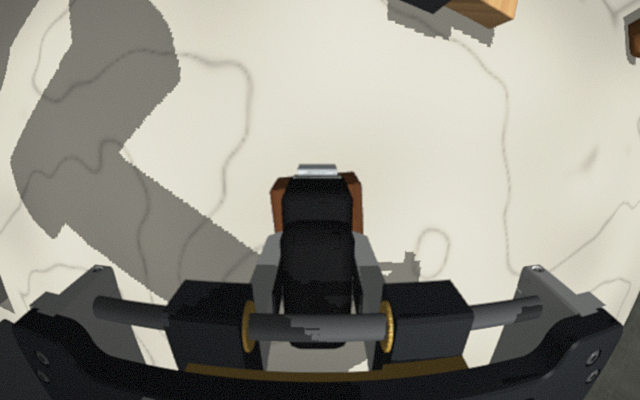

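View pics/gs.png

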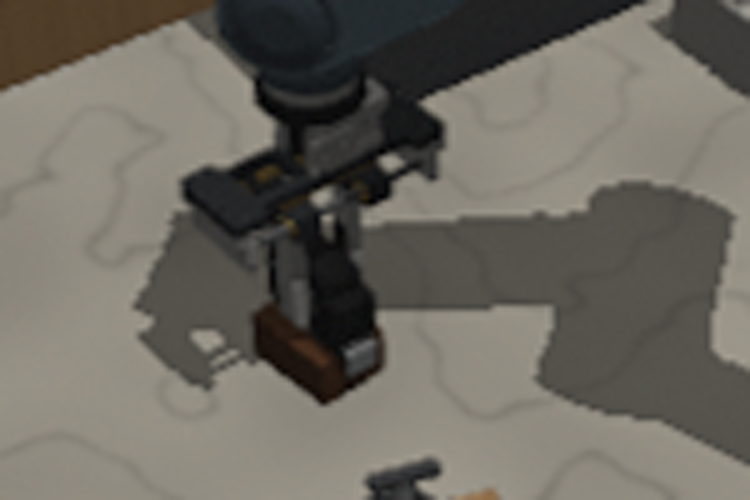

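Run:
```python
from h import *
from plant import bot
bot.movel([.4324,-.3145,.19],rate=.12)
print(bot.get_finger_gap()*94,bot.get_contact_force())
bot.goto([.5576,.0979,.16],[180,0,75.2])
bot.movel([.5576,.0979,.085],rate=.08); bot.sleep(.3)
print(bot.get_ee_pos(),bot.get_orientation(),bot.get_contact_force(),bot.get_ft_torque(),bot.get_t(),bot.get_joint_positions())
for n in('wrist','scene','top'):
    np.save(f'pics/h_{n}.npy',bot.camera_params(n),allow_pickle=True);cv2.imwrite(f'pics/h_{n}.png',bot.read_camera(n)[:,:,::-1])
s=cv2.imread('pics/h_scene.png');cv2.imwrite('pics/hs.png',cv2.resize(s[130:260,260:400],None,fx=4,fy=4,interpolation=cv2.INTER_CUBIC))
```

```text
36.03488007596811 [-0.27201277 -0.45894912 -3.41584868]
[0.55780933 0.09789103 0.08534225] [ 1.79964684e+02 -8.69019627e-03  7.51992271e+01] [-0.08346003  0.7631042  -3.16052858] [-0.03674482  0.04321614 -0.01445916] 14.425 [-1.51470329e+00  1.10004717e+01  1.06360202e+02  3.84662473e-04
  6.26029585e+01  1.32858954e+01]
```

View pics/h_wrist.png

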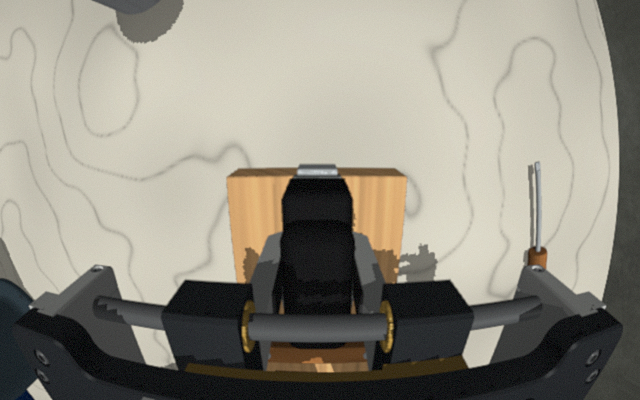

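View pics/hs.png

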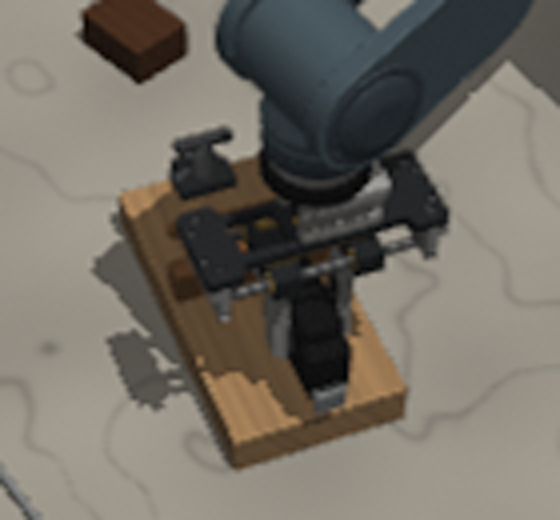

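Run:
```python
from h import *
p=np.load('pics/h_wrist.npy',allow_pickle=True).item()
im=cv2.imread('pics/h_wrist.png')
cv2.imwrite('pics/hw.png',cv2.resize(im[155:215,220:415],None,fx=4,fy=4,interpolation=cv2.INTER_CUBIC))
e1=onz(p,(229,177),.038,True);e2=onz(p,(406,176.5),.038,True)
n=np.array([.2554,.9668]);o=np.array([.5578,.0979])
print(e1,e2,np.linalg.norm(e1-e2),np.degrees(np.arctan2(e2[0]-e1[0],e1[1]-e2[1])))
for e in(e1,e2): print((e[:2]-o)@n,(e[:2]-o)@[n[1],-n[0]])
# hook predicted at tape x .0455 (inner), z underside ~.0775
for x,z in((.0455,.0778-.012),(.048,.0778-.016),(.048,.0778-.004)): print(x,z,proj(p,[*(o+x*n),z],True))
```

```text
[0.5013009  0.14748506 0.038     ] [0.63230414 0.11334075 0.038     ] 0.13537976379323413 75.39159674959225
0.03350896402076348 -0.06728734966300974
0.03395647646077844 0.06808703084692792
0.0455 0.0658 [316.99870869 167.09154854]
0.048 0.061799999999999994 [316.99957181 162.30571804]
0.048 0.07379999999999999 [317.00124192 165.38841807]
```

View pics/hw.png

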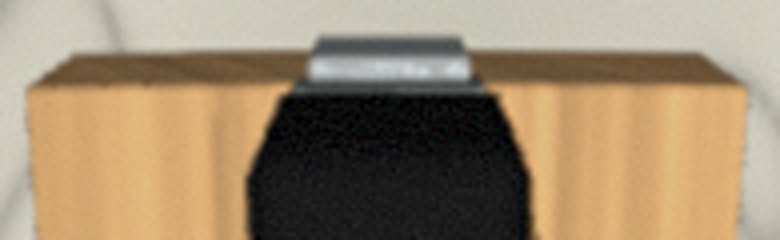

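Run:
```python
from h import *
from plant import bot
n=np.array([.2554,.9668]); o=np.array([.5576,.0979])
print(bot.movel([*o,.0535],rate=.05,guard=4)); bot.sleep(.2)
print(bot.get_ee_pos(),bot.get_contact_force(),bot.get_t())
f0=bot.get_contact_force()
for d in(.008,.016,.03,.045,.053):
    g=bot.movel([*(o-d*n),.0535],rate=.04,guard=7); bot.sleep(.15)
    f=bot.get_contact_force()-f0
    print(d,g,f.round(2),'along n',(f[:2]@n).round(2),bot.get_ee_pos().round(4),bot.get_t())
    if g: break
for k in('wrist','scene'):
    np.save(f'pics/i_{k}.npy',bot.camera_params(k),allow_pickle=True);cv2.imwrite(f'pics/i_{k}.png',bot.read_camera(k)[:,:,::-1])
s=cv2.imread('pics/i_scene.png');cv2.imwrite('pics/is.png',cv2.resize(s[130:260,260:400],None,fx=4,fy=4,interpolation=cv2.INTER_CUBIC))
```

```text
False
[0.5579217  0.09790183 0.05393369] [ 0.10421191  0.14191251 -3.60789003] 15.5583
0.008 False [-0.38 -1.57  0.16] along n -1.61 [0.5556 0.0901 0.0535] 16.0583
0.016 False [0.69 2.79 0.36] along n 2.87 [0.5536 0.0827 0.0536] 16.5583
0.03 False [-0.3   3.39  1.28] along n 3.2 [0.55   0.069  0.0536] 17.2083
0.045 False [1.05 3.52 1.65] along n 3.67 [0.5462 0.0545 0.0536] 17.8833
0.053 False [1.54 3.54 2.84] along n 3.81 [0.5442 0.0467 0.0535] 18.3833
```

View pics/i_wrist.png

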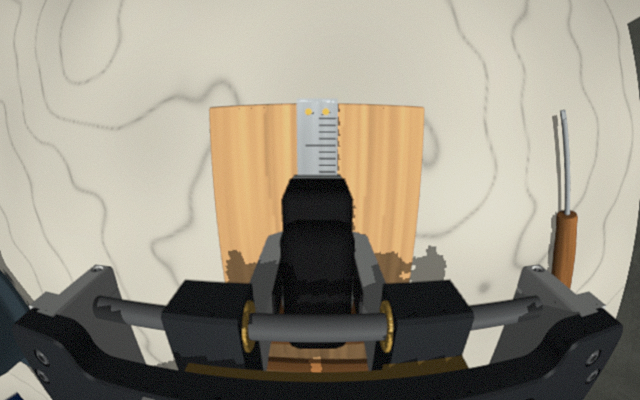

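View pics/is.png

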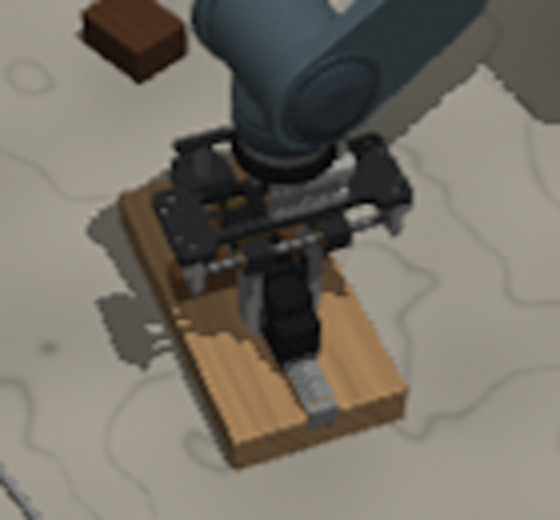

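Run:
```python
from h import *
from plant import bot
n=np.array([.2554,.9668]); o=np.array([.5576,.0979])
fz0=np.array([.10,.14,-3.61])
bot.movel([*(o-.053*n),.0545],rate=.02); bot.sleep(.2)
f=bot.get_contact_force()-fz0; print(f,f[:2]@n,bot.get_ee_pos())
g=bot.movel([*(o-.072*n),.0545],rate=.012,guard=5)
bot.sleep(.15)
f=bot.get_contact_force()-fz0; e=bot.get_ee_pos(); print(g,f.round(2),f[:2]@n,e,(e[:2]-o)@n,bot.get_orientation(),bot.get_ft_torque(),bot.get_t())
```

```text
[ 1.41103015  3.96940002 -1.56425247] 4.197993044646057 [0.54383336 0.04661988 0.05418272]
True [2.81 2.93 1.85] 3.5538591794076027 [0.54114835 0.03991596 0.05334259] -0.06026071974008157 [-179.89915529   -0.22437013   75.10955904] [ 0.84315514 -0.50190354 -0.1022963 ] 19.9417
```

Run:
```python
from h import *
from plant import bot
n=np.array([.2554,.9668]); o=np.array([.5576,.0979])
fz0=np.array([.10,.14,-3.61])
for i in range(3):
    f=bot.get_contact_force()-fz0; print(f.round(2),f[:2]@n,bot.get_ee_pos(),bot.get_orientation(),bot.get_ft_torque());bot.sleep(.1)
for k in('wrist','scene','top'):
    np.save(f'pics/j_{k}.npy',bot.camera_params(k),allow_pickle=True);cv2.imwrite(f'pics/j_{k}.png',bot.read_camera(k)[:,:,::-1])
```

```text
[2.81 2.93 1.85] 3.5538591794076027 [0.54114835 0.03991596 0.05334259] [-179.89915529   -0.22437013   75.10955904] [ 0.84315514 -0.50190354 -0.1022963 ]
[2.89 3.76 0.66] 4.376641573791276 [0.54070156 0.03998833 0.05288936] [-179.84334428   -0.20592166   75.12167667] [ 0.84408899 -0.46087733 -0.10150989]
[1.84 3.16 2.01] 3.5230910118471037 [0.54039261 0.04004452 0.05260594] [-179.80439117   -0.19559246   75.1306632 ] [ 0.86893387 -0.45296991 -0.12475989]
```

View pics/j_wrist.png

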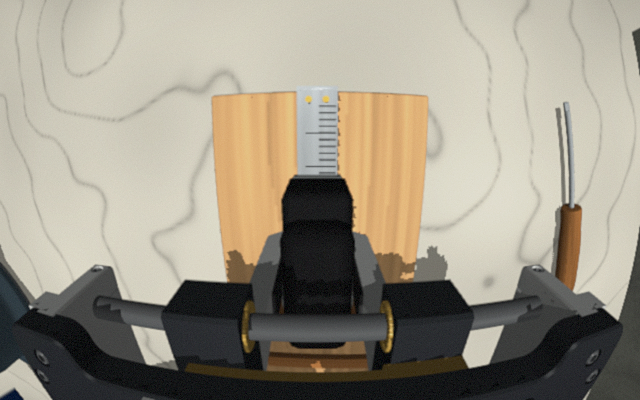

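Run:
```python
from h import *
from plant import bot
n=np.array([.2554,.9668]); o=np.array([.5576,.0979])
fz0=np.array([.10,.14,-3.61])
d=.0585
bot.movel([*(o-d*n),.0545],rate=.02,frame=[180,0,75.2]); bot.sleep(.15)
while d<.072:
    f=bot.get_contact_force()-fz0;e=bot.get_ee_pos(); print(round(d,4),f.round(2),(f[:2]@n).round(2),((e[:2]-o)@n).round(4),e[2].round(4),bot.get_t())
    if f[:2]@n>6.5: break
    d+=.001
    if bot.movel([*(o-d*n),.0545],rate=.02,guard=8): print('G');break
    bot.sleep(.1)
```

```text
0.0585 [-0.59  4.43 -2.1 ] 4.13 -0.0586 0.0537 20.875
0.0595 [-1.5   3.65 -1.4 ] 3.15 -0.0596 0.0544 21.225
0.0605 [-1.29  4.86 -0.84] 4.37 -0.0605 0.0545 21.575
0.0615 [-0.1   5.33 -1.69] 5.12 -0.0612 0.0545 21.925
0.0625 [ 0.02  9.   -2.35] 8.7 -0.0612 0.0547 22.275
```

Run:
```python
from h import *
from plant import bot
n=np.array([.2554,.9668]); o=np.array([.5576,.0979])
fz0=np.array([.10,.14,-3.61])
d=.0627; z=.0545; 
while z>.040:
    z-=.001
    g=bot.movel([*(o-d*n),z],rate=.02,guard=15)
    bot.sleep(.08)
    f=bot.get_contact_force()-fz0;e=bot.get_ee_pos(); print(round(z,4),f.round(2),(f[:2]@n).round(2),((e[:2]-o)@n).round(4),e[2].round(4),bot.get_t())
    if g or f[2]>18 or f[:2]@n<5 or f[:2]@n>16: print(g);break
```

```text
0.0535 [-1.02  9.27  0.91] 8.71 -0.0612 0.0543 22.6083
0.0525 [-0.11  8.27  2.53] 7.97 -0.0612 0.0537 22.9417
0.0515 [-1.17  9.11  3.42] 8.51 -0.0613 0.053 23.275
0.0505 [0.45 8.71 3.59] 8.54 -0.0613 0.0523 23.6083
0.0495 [0.5  7.1  3.42] 6.99 -0.0613 0.0515 23.9417
0.0485 [0.25 8.76 4.69] 8.53 -0.0613 0.0506 24.275
0.0475 [-1.11  7.8   9.48] 7.26 -0.0612 0.0504 24.6083
0.0465 [-1.78  7.86 10.96] 7.15 -0.0612 0.0496 24.9417
0.0455 [0.68 6.88 5.58] 6.82 -0.0613 0.0478 25.275
0.0445 [1.11 5.86 4.19] 5.95 -0.0613 0.0468 25.6083
0.0435 [-0.17  6.71  6.43] 6.45 -0.0614 0.0462 25.9417
0.0425 [-1.55  6.78 12.76] 6.16 -0.0614 0.0461 26.275
0.0415 [-4.91  6.33 18.71] 4.86 -0.0615 0.0459 26.6083
False
```

Run:
```python
from h import *
from plant import bot
n=np.array([.2554,.9668]); o=np.array([.5576,.0979])
fz0=np.array([.10,.14,-3.61])
def rep():
    f=bot.get_contact_force()-fz0;e=bot.get_ee_pos(); print(f.round(2),(f[:2]@n).round(2),((e[:2]-o)@n).round(4),e.round(4),bot.get_t())
rep()
bot.movel([*(o-.0622*n),.0438],rate=.01); bot.sleep(.3); rep()
bot.movel([*(o-.0616*n),.0448],rate=.01); bot.sleep(.3); rep()
for k in('wrist','scene'): cv2.imwrite(f'pics/k_{k}.png',bot.read_camera(k)[:,:,::-1])
```

```text
[-4.91  6.33 18.71] 4.86 -0.0615 [0.5449 0.0377 0.0459] 26.6083
[2.12 6.42 5.78] 6.75 -0.0614 [0.5447 0.0378 0.0462] 27.2917
[3.67 3.38 2.98] 4.2 -0.0614 [0.5442 0.0379 0.0463] 27.8583
```

View pics/k_wrist.png

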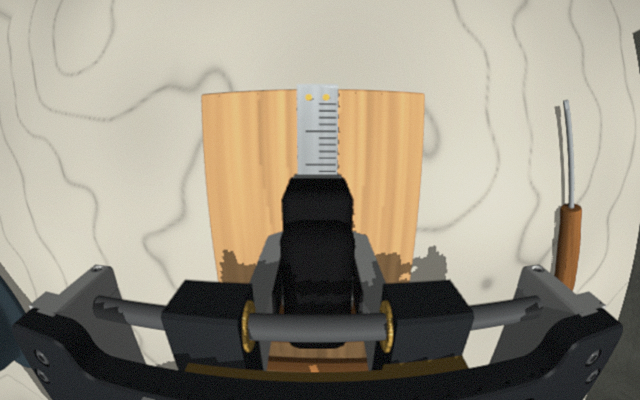

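Run:
```python
from h import *
from plant import bot
n=np.array([.2554,.9668]); s=np.array([.9668,-.2554]); o=np.array([.5576,.0979])
fz0=np.array([.10,.14,-3.61])
def rep():
    f=bot.get_contact_force()-fz0;e=bot.get_ee_pos(); print(f.round(2),(f[:2]@n).round(2),((e[:2]-o)@n).round(4),e.round(4),bot.get_t())
bot.movel([*(o-.0612*n+.0008*s),.0450],rate=.01); bot.sleep(.3); rep()
bot.set_gripper(.75); bot.sleep(.3); rep(); print(bot.get_finger_gap())
e=bot.get_ee_pos()
bot.movel([e[0],e[1],.20],rate=.1)
rep()
bot.goto([.55,-.04,.22],[180,0,75.2]); bot.sleep(.3)
for k in('wrist','scene','top'):
    np.save(f'pics/l_{k}.npy',bot.camera_params(k),allow_pickle=True);cv2.imwrite(f'pics/l_{k}.png',bot.read_camera(k)[:,:,::-1])
s=cv2.imread('pics/l_scene.png');cv2.imwrite('pics/ls.png',cv2.resize(s[130:260,260:400],None,fx=4,fy=4,interpolation=cv2.INTER_CUBIC))
print(bot.get_t())
```

```text
[3.36 0.2  9.82] 1.05 -0.0614 [0.5443 0.038  0.0462] 28.5083
[ 0.02 -0.01  3.83] -0.0 -0.0612 [0.5428 0.0385 0.0451] 29.5167
0.7473057823471381
[ 0.29 -0.04  3.09] 0.04 -0.0613 [0.5424 0.0385 0.1992] 31.2167
32.0917
```

View pics/l_wrist.png

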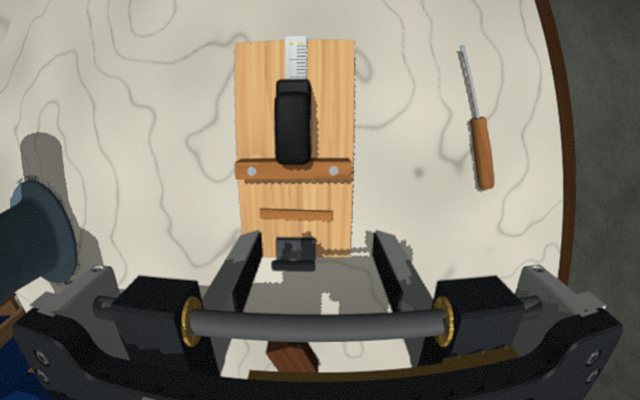

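View pics/ls.png

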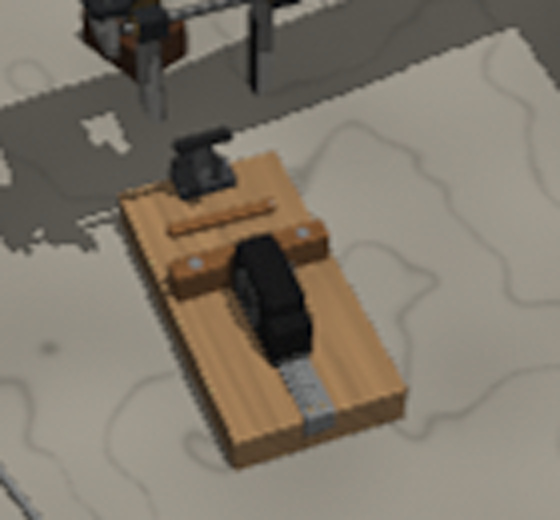

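Run:
```python
from h import *
from plant import bot
# close view from above tape
bot.goto([.526,-.03,.20],[180,0,75.2]); bot.sleep(.3)
p=bot.camera_params('wrist'); im=bot.read_camera('wrist')[:,:,::-1]; np.save('pics/m.npy',p,allow_pickle=True)
cv2.imwrite('pics/m.png',im); cv2.imwrite('pics/mz.png',cv2.resize(im[20:170,250:390],None,fx=4,fy=4,interpolation=cv2.INTER_CUBIC)); print(bot.get_t())
```

```text
32.7
```

View pics/mz.png

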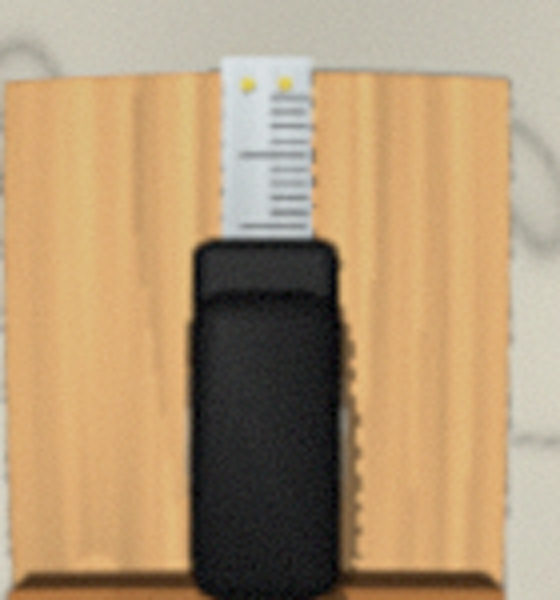

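Run:
```python
from h import *
p=np.load('pics/m.npy',allow_pickle=True).item()
q=lambda u,v,z:onz(p,(250+u/4-.4,20+v/4-.4),z,True)[:2]
n=np.array([.2554,.9668])
e=[q(u,v,.038)@n for u,v in((20,80),(180,72),(350,72),(500,77))]
print(e,q(268,57,.041)@n)
a,b,c,d=q(192,340,.098),q(192,560,.098),q(338,340,.098),q(342,560,.098)
v=(a+c-b-d);print(np.degrees(np.arctan2(v[1],v[0])))
x,y=q(20,80,.038),q(500,77,.038);print(np.degrees(np.arctan2(y[0]-x[0],x[1]-y[1])))
b1,b2=q(266,75,.040),q(268,225,.040);print('blade',np.degrees(np.arctan2(*(b1-b2)[::-1])))
```

```text
[np.float64(0.27022637339450223), np.float64(0.27046350568762567), np.float64(0.2704230804294332), np.float64(0.27080660874534346)] 0.2737800821721102
75.70613966726485
75.45467751030273
blade 75.94197717637762
```

Run:
```python
from plant import bot
bot.close_job(); print(bot.get_t())
```

```text
the job is handed in; nothing more can be done
the job is handed in; nothing more can be done
```

The tape measure is standing on the plank with its hook over the free edge, its heel at the cleat and the brake locked. I let go of it and handed the job in at about 33 s of the 64 s allowed.

- **Drawing the blade:** I gripped the case, lowered the hook just past the free edge and backed the case away. The spring pull rose from about 3 N to about 4 N.
- **Finding the cleat:** My first approach stopped early on its force guard at 60.3 mm, and the arm sank about 2 mm afterwards. I repositioned it and moved in 1 mm steps. The heel butted at 61.2 mm of travel, with about 4.5 N on the cleat.
- **Locking the brake:** I pressed down in 1 mm steps. The force peaked at about 11 N, dropped as the brake snapped in, then rose to about 19 N once the sole was fully in. That is well under the 35 N limit.
- **Last check (wrist camera):** The inner face of the hook is about 0.8 mm from the plank's edge, and the camera calibration is only good to about 2 mm. The case and blade are within about 0.5° of square to the plank. The heel looks to be at the cleat, but I did not measure that gap after letting go.
- **Not measured:** I judged the brake and blade only from forces, positions and pictures, because neither joint can be read directly. The pencil and screwdriver look unmoved in the pictures. I did not re-check the tin, but the arm stayed clear of it on every move.

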